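# Find the sound driveline yoke on the knife-edge balance

## Task

Only one of the three driveline yokes is balanced; the other two are heavy at one end. Find it on the knife-edge balance, setting yokes down gently, and leave it lying along the beam, its hub centred on the middle line, with the beam steady and level. Lay the two rejects flat in the scrap tray and leave everything else on the bench where it is.

Things in the scene. Friction and masses are not known exactly. Their poses are not given: they have to be found in the camera images.
- yoke_a_mid (a point): centre of a driveline coupling yoke, half-way up (20 mm above its flat underside); x along its length, z up. Dark cast steel, 150 mm long, 0.4 to 0.7 kg: square flat-sided hub in the middle (46 mm long, 36 mm wide, 40 mm high; grip it across the 36 mm), a low arm either side ending in a round eye 36 mm across and 24 mm high. Lies flat on the table, length roughly along world y
- yoke_b_mid (a point): centre of a second yoke, same looks, size and frame as yoke_a_mid. Exactly one of the three yokes has its centre of mass in the middle of its length; in the other two it lies about 10 mm towards one end, which cannot be seen. Which one is sound changes from time to time, and neither name nor place tells it
- yoke_c_mid (a point): centre of a third yoke, same looks, size and frame as yoke_a_mid
- beam_mid (a point): middle of the top face of the knife-edge balance's beam, marked by a dark line across it over the knife edge; y along the beam, x across it, z up (tilts with the beam). Flat aluminium bar 240 mm long, 50 mm wide, top 78 mm above the table; nothing rises above it. A yoke is laid along it, hub over the line; flat top, no stops
- beam (a joint): tilt of the beam, rad: 0 level (as when empty), positive with the end on beam_mid's +y side up; stops at +-0.16. Rocks freely on an edge 8 mm under its top, weak return to level (0.5 Nm/rad), settles in about 1 s. A sound yoke d mm off the line tilts it about 0.013 rad per mm, down on the side it is off to; a flawed one laid in the middle tilts it 0.10 rad or more
- stand: fixed grey stand of the balance, which carries the beam: foot 120 mm (x) by 220 mm (y), knife edge 70 mm above the table; origin at the centre of its underside, y along the level beam. A delicate thing: set down slowly, never with a blow or a hard push
- tray_in (a point): centre of the inner floor (4 mm above the table) of the scrap tray: open grey tray, 220 mm (along its x) by 210 mm (y) outside, walls 4 mm thick, 45 mm high, fixed; both rejects fit side by side, lengths along its y, about 48 mm either side of the middle
- cup: open drinking cup, 72 mm across, 90 mm high, standing on the table; bystander; origin at its underside, to be left where it is
- spray_can: spray can, 58 mm across, about 120 mm high, standing; bystander; origin at its underside, to be left where it is
- grease_jar: squat jar, 60 mm across, 75 mm high, standing; bystander; origin at its underside, to be left where it is
- wrench: spanner lying on the table; bystander; origin at its underside, to be left where it is
- hammer: hammer lying on the table; bystander; origin at its underside, to be left where it is
- brush: brush lying on the table; bystander; origin at its underside, to be left where it is

How it is judged:
At the end, for the whole second after the job is handed in: One yoke lies along the beam (within 0.15 rad), its centre within 6 mm of the middle line and 12 mm of the beam's centre line, the beam at rest within 0.035 rad of level (only the sound yoke does this); the two others lie flat on the floor of the scrap tray ((((y of yoke_a_mid in the frame of beam_mid between -0.006 and 0.006 m and x of yoke_a_mid in the frame of beam_mid between -0.012 and 0.012 m and z of yoke_a_mid in the frame of beam_mid between 0.016 and 0.026 m and angle between the x axis of yoke_a_mid and the y axis of beam_mid, either way round below 0.15 rad) and (x of yoke_b_mid in the frame of tray_in between -0.106 and 0.106 m and y of yoke_b_mid in the frame of tray_in between -0.101 and 0.101 m and z of yoke_b_mid in the frame of tray_in between 0.012 and 0.03 m and angle between yoke_b_mid's own z axis and vertical below 0.2 rad) and (x of yoke_c_mid in the frame of tray_in between -0.106 and 0.106 m and y of yoke_c_mid in the frame of tray_in between -0.101 and 0.101 m and z of yoke_c_mid in the frame of tray_in between 0.012 and 0.03 m and angle between yoke_c_mid's own z axis and vertical below 0.2 rad)) or ((y of yoke_b_mid in the frame of beam_mid between -0.006 and 0.006 m and x of yoke_b_mid in the frame of beam_mid between -0.012 and 0.012 m and z of yoke_b_mid in the frame of beam_mid between 0.016 and 0.026 m and angle between the x axis of yoke_b_mid and the y axis of beam_mid, either way round below 0.15 rad) and (x of yoke_a_mid in the frame of tray_in between -0.106 and 0.106 m and y of yoke_a_mid in the frame of tray_in between -0.101 and 0.101 m and z of yoke_a_mid in the frame of tray_in between 0.012 and 0.03 m and angle between yoke_a_mid's own z axis and vertical below 0.2 rad) and (x of yoke_c_mid in the frame of tray_in between -0.106 and 0.106 m and y of yoke_c_mid in the frame of tray_in between -0.101 and 0.101 m and z of yoke_c_mid in the frame of tray_in between 0.012 and 0.03 m and angle between yoke_c_mid's own z axis and vertical below 0.2 rad)) or ((y of yoke_c_mid in the frame of beam_mid between -0.006 and 0.006 m and x of yoke_c_mid in the frame of beam_mid between -0.012 and 0.012 m and z of yoke_c_mid in the frame of beam_mid between 0.016 and 0.026 m and angle between the x axis of yoke_c_mid and the y axis of beam_mid, either way round below 0.15 rad) and (x of yoke_a_mid in the frame of tray_in between -0.106 and 0.106 m and y of yoke_a_mid in the frame of tray_in between -0.101 and 0.101 m and z of yoke_a_mid in the frame of tray_in between 0.012 and 0.03 m and angle between yoke_a_mid's own z axis and vertical below 0.2 rad) and (x of yoke_b_mid in the frame of tray_in between -0.106 and 0.106 m and y of yoke_b_mid in the frame of tray_in between -0.101 and 0.101 m and z of yoke_b_mid in the frame of tray_in between 0.012 and 0.03 m and angle between yoke_b_mid's own z axis and vertical below 0.2 rad))) and value of joint beam between -0.035 and 0.035 rad and velocity of joint beam between -0.05 and 0.05 rad/s); the robot touches nothing.
It fails at once if the balance is struck or pressed with more than 120 N (contact force between stand and anything else above 120 N).
It fails at once if a bystander is shoved more than 30 mm (distance of any of cup, spray_can, grease_jar, wrench, hammer, brush from where it was at the start of the episode above 0.03 m).
It also fails if it takes over 72 s, if anything falls off the work surface, if the arm or the gripper's body presses on something with over 40 N, if the wrist force passes 120 N, or if a joint passes its speed limit or range.

## Robot

A 7-joint arm with a two-finger parallel gripper is mounted at the origin on the work surface. World frame = base frame: x ahead of the robot, y to its left, z up, the work surface at z = 0. Lengths are in m, angles in rad, forces in N, time in s.
With the tool pointing down it reaches from about 0.425 to 0.95 m from the base axis. Payload 16.7 kg.
Tool frame: the origin (TCP) lies at the very end of the fingers, on their centre line; the grasp point (between the pads) lies 19 mm behind it (arm.pinch_z is the distance from the TCP to the grasp point, in m); x points along the fingers, y is the direction in which the jaws open and shut, and the axes are right-handed (so a half turn about x gives the same grasp; the last joint's range is limited). The gripper opens to 94 mm and grips with 3 to 60 N. Pads are 16 mm wide; open, the fingers measure 119 mm over their backs; the gripper's body (75 mm by 177 mm) begins 78 mm behind the grasp point.
Start: joints at [-1.343, 0.426, 0.074, 1.606, -0.034, 1.111, -0.067], TCP at [0.249, 0.627, 0.205] pointing down, gripper open.
Joint ranges: [-2.85, 2.85], [-0.5, 2.14], [-1.23, 1.37], [0.21, 2.46], [-1.02, 4.16], [0.16, 2.05], [-2.73, 2.73]. Speed limits (rad/s): [1.89, 1.89, 2.39, 2.39, 3.01, 3.01, 3.01].

## Interface

Orientations are given as a 3x3 rotation matrix whose columns are the frame's x, y, z axes.
In Python, from rig import arm gives the robot as it stands.
- The arm moves only by the tool apply_moves, never from a script. Its argument "moves" is a list of rows, each an object of numbers: "tx", "ty", "tz": the shift along the tool's x, y, z in units of 0.05 m (1.0 is 0.05 m); "roll": the turn about the tool's x in units of 6 degrees (1.0 is 6 degrees). In form: [{"tx": .., "ty": .., "tz": .., "roll": ..}, ...]. A call has 1 to 12 rows; each row shifts and turns the commanded pose from where the row before left it, along the tool's axes as they then stand; what a row does not reach is not made up. A row lasts 1/10 s, in which the tool goes at most 50 mm and 8.59 degrees, less where a joint would pass 70% of its speed; a pose out of reach is approached as far as the arm can. A call with a number of a shift or a turn outside -1 to 1 is refused whole. A call with a gripper value outside its range is refused whole. "claw" is the opening, from 0 (shut) to 1 (fully open), set as the call begins (left out, the last holds). The fingers move at their own pace and stop on an object; the grip force is fixed at half the most. Time passes only in rows, so rows that do not move let the fingers close. It gives the time, the measured TCP pose, the force and the opening at its end, in the units of the state.
- arm.state(): the state, without advancing time (a new reading comes with each control period).
- arm.read_camera(name): name is "scene" or "top" or "wrist"; returns (picture, depth): 420x560x3 uint8, blue, green, red; 420x560 float32, m along the optical axis (not along the pixel's ray), 0 where there is no reading.
- arm.calibration(name): a dict with "vfov" (degrees; the focal length in pixels is half the picture's height over the tangent of half this angle, whatever the lens; pixels are square), "cx", "cy" (the principal point, pixels), "origin" and "orientation" of the camera in the world. Camera axes: x right, y down, z forward; pixel columns grow to the right and rows downward; lengths in m; the calibration is good to about 2 mm. A picture is of the moment at which its call begins: read the wrist's pose just before it. calibration takes no time and is no camera call; for the wrist camera it gives the pose at the moment of the call.
- arm.close_job(): hands the job in, once; it reports no verdict.
The state is a dict: "t": time; "qpos": joint angles; "dq": joint speeds; "tau": joint torques, N m; "eef_pos": TCP position; "tcp_rot": TCP orientation; "ft_force": force on the tool from outside, world axes, zero at the start; "torque": the same for the moment, N m; "finger_gap": finger opening in m.
Only numpy, scipy, OpenCV 4.12 (cv2) and the standard library are available. Lean on these libraries where they do the work, as an engineer would, in place of code of your own. Each camera call takes 0.05 s, during which the arm holds its last target.

## Working session

There is one attempt and no reset: what is moved stays moved. The work goes in short steps, Python scripts to look and compute and a tool call to move; the robot and the scene stay as the last step left them, time stands still between calls to the robot, and variables do not carry over. Pictures are saved under pics/ and viewed, and the job is handed in when it is done.

Besides the shell and the picture viewer there is one more tool, called after "Request:" as name(argument=value, ...) on one line, values as JSON. apply_moves: Moves the arm, as the interface text tells. Shifts and turns lie within -1 to 1; 1 stands for 0.05 m of shift or 6 degrees of turn. Its arguments: {"type":"object","properties":{"moves":{"type":"array","items":{"type":"object","properties":{"tx":{"type":"number","minimum":-1,"maximum":1},"ty":{"type":"number","minimum":-1,"maximum":1},"tz":{"type":"number","minimum":-1,"maximum":1},"roll":{"type":"number","minimum":-1,"maximum":1}}}},"claw":{"type":"number"}},"required":["moves"]}

```bash
ls; mkdir -p pics
cat > h.py <<'E'
import numpy as np, cv2
from rig import arm
def cam(name):
    c=arm.calibration(name); p,d=arm.read_camera(name); return c,p,d
def K(c,h=420):
    return h/2/np.tan(np.radians(c['vfov'])/2)
def ray(c,u,v):
    f=K(c); d=np.array([(u-c['cx'])/f,(v-c['cy'])/f,1.0]); return np.array(c['origin']),np.array(c['orientation'])@d
def onz(c,u,v,z):
    o,d=ray(c,u,v); return o+d*(z-o[2])/d[2]
def cloud(c,d):
    f=K(c); v,u=np.mgrid[0:d.shape[0],0:d.shape[1]]
    P=np.stack([(u-c['cx'])/f*d,(v-c['cy'])/f*d,d],-1)
    return P@np.array(c['orientation']).T+np.array(c['origin'])
E
python3 - <<'E'
from h import *
s=arm.state(); print(s['t'],s['eef_pos'],s['tcp_rot'],s['finger_gap'],arm.pinch_z)
for n in ['scene','top','wrist']:
    c,p,d=cam(n); print(n,c); cv2.imwrite(f'pics/{n}0.png',p); np.savez(f'{n}0.npz',p=p,d=d,**{k:c[k] for k in c})
E
```

```text
pics
0.0 [0.24887193 0.62696305 0.20476576] [[-3.71505073e-04  3.68913236e-01  9.29463763e-01]
 [-1.24508531e-03  9.29462936e-01 -3.68913405e-01]
 [-9.99999156e-01 -1.29431488e-03  1.14028253e-04]] 0.09403709888085443 0.0188
scene {'vfov': 55.14147354069695, 'cx': 277.53649145483325, 'cy': 209.78154282692978, 'origin': array([ 0.9346545 , -0.43679144,  0.96827442]), 'orientation': array([[ 0.83899468,  0.43951976, -0.32079636],
       [ 0.54386632, -0.69602668,  0.4687817 ],
       [-0.01724401, -0.56777569, -0.82300268]])}
top {'vfov': 53.14975622530851, 'cx': 273.9931645846097, 'cy': 211.74014577883645, 'origin': array([0.48939073, 0.04387298, 1.32189332]), 'orientation': array([[ 0.01882705, -0.99795586,  0.06107078],
       [-0.99970521, -0.01785307,  0.01645506],
       [-0.01533113, -0.06136257, -0.99799779]])}
wrist {'vfov': 60.88647252080131, 'cx': 281.5400503787794, 'cy': 206.09985052086515, 'origin': array([0.18544937, 0.65238179, 0.38398088]), 'orientation': array([[ 0.36865818,  0.90346537,  0.21872693],
       [ 0.92956384, -0.35793065, -0.08829901],
       [-0.00148602,  0.2358728 , -0.9717828 ]])}
```

View pics/top0.png

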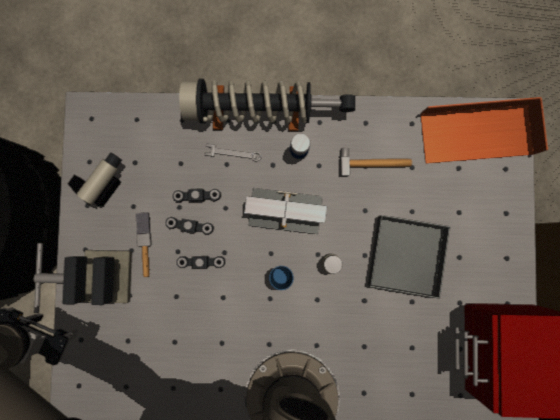

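View pics/scene0.png

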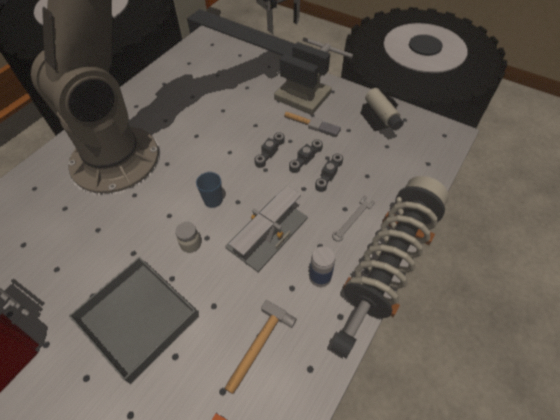

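View pics/wrist0.png

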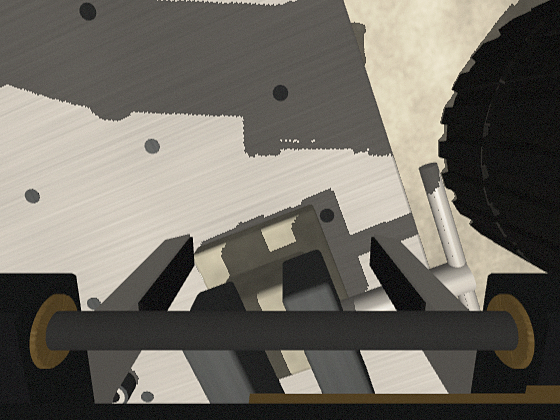

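Run:
```python
from h import *
z=np.load('top0.npz'); c={k:z[k] for k in z}; p=z['p'];d=z['d']
P=cloud(c,d)
cv2.imwrite('pics/crop.png',cv2.resize(p[120:310,130:460],None,fx=2.4,fy=2.4,interpolation=cv2.INTER_CUBIC))
roi=np.zeros(d.shape,bool); roi[180:275,160:232]=1
# hubs: height 0.03-0.05
for nm,lo,hi,r in [('hub',.030,.05,(180,275,160,232)),('yk',.012,.05,(180,275,160,232)),('beam',.06,.10,(170,250,235,335)),('trayw',.03,.06,(205,310,355,460)),('byst',.05,.14,(130,310,250,350))]:
    m=((P[...,2]>lo)&(P[...,2]<hi)); q=np.zeros_like(m); q[r[0]:r[1],r[2]:r[3]]=1; m&=q
    n,L,st,ce=cv2.connectedComponentsWithStats(m.astype(np.uint8))
    for i in range(1,n):
        if st[i,4]<20: continue
        X=P[L==i]; rect=cv2.minAreaRect((X[:,:2]*1000).astype(np.float32))
        print(nm,st[i],ce[i].round(1),'mean',X.mean(0).round(4),'rect',np.round(rect[0],1),np.round(rect[1],1),round(rect[2],1),'z',np.percentile(X[:,2],[10,50,90]).round(4))
```

```text
hub [187 188  16  13 180] [194.7 194.2] mean [0.6176 0.3098 0.0402] rect [617.8 311.1] [35.6 47.4] 4.2 z [0.0362 0.0405 0.0442]
hub [179 218  17  14 182] [187.2 224.8] mean [0.5231 0.33   0.04  ] rect [523.1 330.7] [46.6 35.8] 81.7 z [0.0361 0.04   0.044 ]
hub [192 256  15  12 179] [199.  261.5] mean [0.412  0.2906 0.0402] rect [411.8 291.1] [33.7 44.1] 1.0 z [0.0365 0.0404 0.0438]
yk [172 188  49  14 489] [195.6 194.6] mean [0.6174 0.3096 0.0289] rect [617.9 310.8] [ 35.9 149.8] 3.7 z [0.0179 0.0256 0.0422]
yk [165 217  48  17 480] [188.3 225. ] mean [0.5228 0.3292 0.0291] rect [523.  330.1] [149.1  35.8] 81.8 z [0.0181 0.0259 0.0418]
yk [176 256  49  12 490] [199.7 261.5] mean [0.4114 0.2905 0.0291] rect [411.4 291.3] [ 34.7 147.6] 1.2 z [0.0183 0.0259 0.042 ]
beam [ 244  193   82   33 1407] [284.7 209. ] mean [0.5742 0.0329 0.0777] rect [574.3  32.9] [241.8  93.5] 72.6 z [0.0747 0.0777 0.0808]
trayw [369 215  81  84 595] [411.3 256.9] mean [ 0.4389 -0.3522  0.0417] rect [ 441.3 -346.5] [212.8 220. ] 81.5 z [0.0336 0.0427 0.0471]
byst [289 134  21  23 376] [299.1 145. ] mean [ 0.7599 -0.0058  0.1103] rect [764.  -6.] [55.2 55.3] 28.0 z [0.0797 0.1183 0.1223]
byst [ 250  193   76   33 1335] [287.  209.3] mean [0.5735 0.026  0.0775] rect [575.4  24.4] [ 95.3 224. ] 5.5 z [0.0746 0.0777 0.0807]
byst [323 254  19  19 270] [331.7 263.6] mean [ 0.4155 -0.1088  0.0735] rect [ 415.2 -110.3] [52.4 51.7] 80.0 z [0.0701 0.0745 0.0782]
byst [269 265  24  25 167] [280.7 279.6] mean [0.3661 0.041  0.0798] rect [374.7  41.7] [70.3 67.2] 0.7 z [0.0586 0.0857 0.0919]
```

View pics/crop.png

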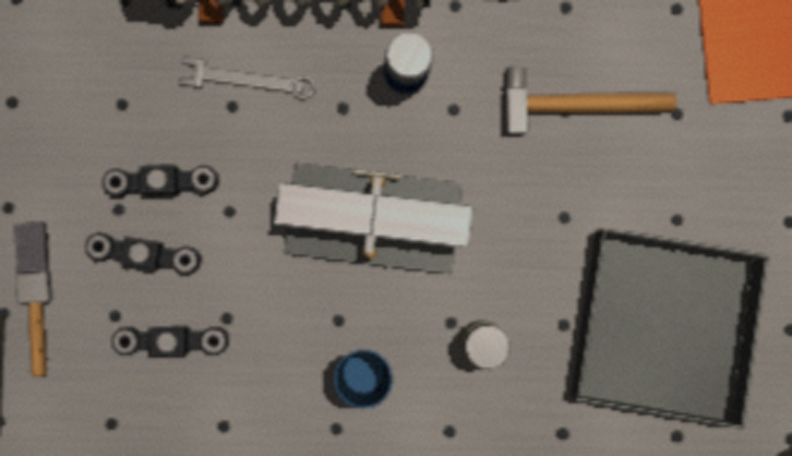

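```bash
cat >> h.py <<'E'
def beamfit(c,p,d,ex=0):
    """beam top: bright pixels near expected; returns axis etc. (top cam)"""
    P=cloud(c,d)
    return P
def plan(tgt,psi=None):
    s=arm.state(); R=np.array(s['tcp_rot']); pos=np.array(s['eef_pos'])
    h=np.degrees(np.arctan2(R[1,1],R[0,1]))
    if psi is not None:
        print('heading',h.round(2),'roll units',((h-psi)/6).round(3))
        a=np.radians(psi); R=np.array([[0,np.cos(a),np.sin(a)],[0,np.sin(a),-np.cos(a)],[-1,0,0]])
    else: print('heading',h.round(2))
    print('t',round(s['t'],2),'pos',pos.round(4),'after-roll shift units tx,ty,tz',(R.T@(np.array(tgt)-pos)/0.05).round(3))
E
python3 - <<'E'
from h import *
z=np.load('top0.npz'); c={k:z[k] for k in z}; p=z['p'];d=z['d']
P=cloud(c,d); g=p.min(2)
q=(P[...,2]>.068)&(P[...,2]<.095); roi=np.zeros_like(q); roi[185:235,238:335]=1
m=((g>100)&q&roi).astype(np.uint8)
m=cv2.morphologyEx(m,cv2.MORPH_OPEN,np.ones((7,7)))
n,L,st,ce=cv2.connectedComponentsWithStats(m)
print(st,g[200:220,270:280].mean())
for i in range(1,n):
  if st[i,4]<50: continue
  X=P[L==i]; print(X.mean(0), cv2.minAreaRect((X[:,:2]*1000).astype(np.float32)))
cv2.imwrite('pics/beam.png',cv2.resize(p[180:245,235:340],None,fx=7,fy=7,interpolation=cv2.INTER_NEAREST))
E
```

```text
[[     0      0    560    420 233888]
 [   245    197     81     25   1312]] 148.815
[0.57399858 0.03263744 0.0777941 ] ((574.1719360351562, 32.13755798339844), (238.83236694335938, 50.33491897583008), 83.97557067871094)
```

View pics/beam.png

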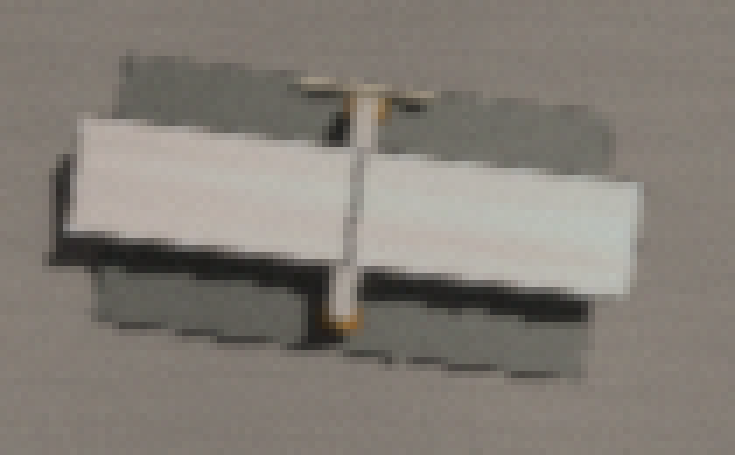

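Run:
```python
from h import *
plan([0.51,0.24,0.205],-6)
z=np.load('top0.npz'); c={k:z[k] for k in z}
print(onz(c,285.7,209.3,.078))
```

```text
heading 68.35 roll units 12.392
t 0.15 pos [0.2489 0.6271 0.2049] after-roll shift units tx,ty,tz [-1.000e-03  6.002e+00  7.153e+00]
[0.57338671 0.02976696 0.078     ]
```

Request:
apply_moves(moves=[{"roll": 1}, {"roll": 1}, {"roll": 1}, {"roll": 1}, {"roll": 1}, {"roll": 1}, {"roll": 1}, {"roll": 1}, {"roll": 1}, {"roll": 1}, {"roll": 1}, {"roll": 1}], claw=0.7)

```text
validation failed for argument at $.mo...
```

Request:
apply_moves(moves=[{"roll": 0.4}, {"ty": 0.55, "tz": 0.65}, {"ty": 0.55, "tz": 0.65}, {"ty": 0.55, "tz": 0.65}, {"ty": 0.55, "tz": 0.65}, {"ty": 0.55, "tz": 0.65}, {"ty": 0.55, "tz": 0.65}, {"ty": 0.55, "tz": 0.65}, {"ty": 0.55, "tz": 0.65}, {"ty": 0.55, "tz": 0.65}, {"ty": 0.55, "tz": 0.65}, {"ty": 0.5, "tz": 0.6}])

```text
validation failed for argument at $.mo...
```

Run:
```python
from h import *
plan([0.51,0.24,0.205],-6)
c=arm.calibration('wrist'); p,d=arm.read_camera('wrist'); c2=arm.calibration('wrist'); print(np.abs(np.array(c['origin'])-c2['origin']).max())
cv2.imwrite('pics/w1.png',p); np.savez('w1.npz',p=p,d=d,**{k:c[k] for k in c})
P=cloud(c,d)
m=((P[...,2]>.013)&(P[...,2]<.06)&(P[...,1]>.18)&(P[...,1]<.5)).astype(np.uint8)
m[300:]=0
n,L,st,ce=cv2.connectedComponentsWithStats(m)
for i in range(1,n):
    if st[i,4]<500: continue
    X=P[L==i]; r=cv2.minAreaRect((X[:,:2]*1000).astype(np.float32)); H=X[X[:,2]>.036]
    print(st[i],np.round(r[0],1),np.round(r[1],1),round(r[2],2)); 
    if len(H)>50:
        r=cv2.minAreaRect((H[:,:2]*1000).astype(np.float32)); print(' hub',np.round(r[0],1),np.round(r[1],1),round(r[2],2),np.median(H[:,2]))
```

```text
heading 68.35 roll units 12.392
t 0.15 pos [0.2489 0.6271 0.2049] after-roll shift units tx,ty,tz [-1.000e-03  6.002e+00  7.153e+00]
0.0001038562527247433
```

View pics/w1.png

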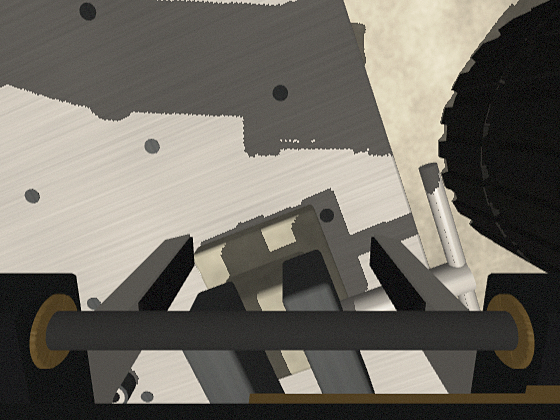

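Request:
apply_moves(moves=[{"tx": 0, "ty": 0, "tz": 0, "roll": 1}, {"tx": 0, "ty": 0, "tz": 0, "roll": 1}, {"tx": 0, "ty": 0, "tz": 0, "roll": 1}, {"tx": 0, "ty": 0, "tz": 0, "roll": 1}, {"tx": 0, "ty": 0, "tz": 0, "roll": 1}, {"tx": 0, "ty": 0, "tz": 0, "roll": 1}, {"tx": 0, "ty": 0, "tz": 0, "roll": 1}, {"tx": 0, "ty": 0, "tz": 0, "roll": 1}, {"tx": 0, "ty": 0, "tz": 0, "roll": 1}, {"tx": 0, "ty": 0, "tz": 0, "roll": 1}, {"tx": 0, "ty": 0, "tz": 0, "roll": 1}, {"tx": 0, "ty": 0, "tz": 0, "roll": 1}], claw=0.7)

```text
t: 1.4
eef_pos: [0.2489, 0.6272, 0.2053]
tcp_rot: [[-0.0, 0.998, -0.068], [-0.0, -0.068, -0.998], [-1.0, -0.0, 0.0]]
ft_force: [-0.3, -0.1, 0.3]
finger_gap: 0.0661
```

Request:
apply_moves(moves=[{"tx": 0, "ty": 0, "tz": 0, "roll": 0.35}, {"tx": 0, "ty": 0.55, "tz": 0.65, "roll": 0}, {"tx": 0, "ty": 0.55, "tz": 0.65, "roll": 0}, {"tx": 0, "ty": 0.55, "tz": 0.65, "roll": 0}, {"tx": 0, "ty": 0.55, "tz": 0.65, "roll": 0}, {"tx": 0, "ty": 0.55, "tz": 0.65, "roll": 0}, {"tx": 0, "ty": 0.55, "tz": 0.65, "roll": 0}, {"tx": 0, "ty": 0.55, "tz": 0.65, "roll": 0}, {"tx": 0, "ty": 0.55, "tz": 0.65, "roll": 0}, {"tx": 0, "ty": 0.55, "tz": 0.65, "roll": 0}, {"tx": 0, "ty": 0.55, "tz": 0.65, "roll": 0}, {"tx": 0, "ty": 0.5, "tz": 0.65, "roll": 0}])

```text
t: 2.6
eef_pos: [0.5125, 0.24, 0.2056]
tcp_rot: [[0.0, 0.995, -0.1], [0.0, -0.1, -0.995], [-1.0, 0.0, -0.0]]
ft_force: [0.2, 0.3, 0.2]
finger_gap: 0.0662
```

```bash
cat > yk.py <<'E'
from h import *
import sys
def yokes(n0,tag):
    c=arm.calibration('wrist'); p,d=arm.read_camera('wrist'); c2=arm.calibration('wrist'); print('drift',np.abs(np.array(c['origin'])-c2['origin']).max())
    cv2.imwrite(f'pics/{tag}.png',p); np.savez(f'{tag}.npz',p=p,d=d,**{k:c[k] for k in c})
    P=cloud(c,d)
    m=((P[...,2]>.013)&(P[...,2]<.06)&(P[...,1]>.18)&(P[...,1]<.5)).astype(np.uint8)
    m[300:]=0
    n,L,st,ce=cv2.connectedComponentsWithStats(m)
    for i in range(1,n):
        if st[i,4]<500: continue
        X=P[L==i]; r=cv2.minAreaRect((X[:,:2]*1000).astype(np.float32)); H=X[X[:,2]>.036]
        print(st[i],np.round(r[0],1),np.round(r[1],1),round(r[2],2)); 
        if len(H)>50:
            r=cv2.minAreaRect((H[:,:2]*1000).astype(np.float32)); print(' hub',np.round(r[0],1),np.round(r[1],1),round(r[2],2),np.median(H[:,2]))
E
python3 - <<'E'
from yk import *
plan([0.51,0.24,0.205],-6)
yokes(3,'w2')
E
```

```text
heading -5.75 roll units 0.041
t 2.6 pos [0.5125 0.24   0.2056] after-roll shift units tx,ty,tz [ 0.012 -0.05   0.005]
drift 0.006251469518040786
[ 263   13   42  161 5089] [522.2 328.7] [148.5  36. ] 82.09
 hub [522.2 328.8] [46.1 36. ] 82.09 0.0400930934808334
[ 355   25   52  158 5413] [617.2 309.2] [ 36.5 149.2] 3.33
 hub [617.2 309. ] [36.5 46. ] 3.14 0.04010237378500045
[ 145   71   60  150 5060] [410.1 289.8] [ 36.5 148.7] 1.55
 hub [410.  289.8] [36.5 46. ] 1.55 0.040064143792750584
```

View pics/w2.png

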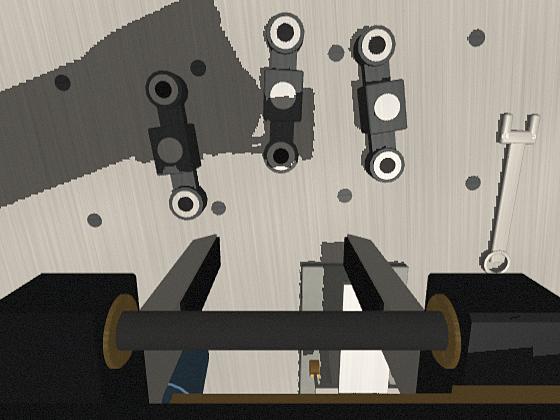

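Request:
apply_moves(moves=[{"tx": 0, "ty": 0.3, "tz": 0.9, "roll": 0.05}, {"tx": 0, "ty": 0.3, "tz": 0.9, "roll": 0}, {"tx": 0, "ty": 0.3, "tz": 0.9, "roll": 0}, {"tx": 0, "ty": 0.3, "tz": 0.9, "roll": 0}, {"tx": 0, "ty": 0.3, "tz": 0.9, "roll": 0}, {"tx": 0, "ty": 0.3, "tz": 0.9, "roll": 0}, {"tx": 0, "ty": 0, "tz": 0.2, "roll": 0}, {"tx": 0, "ty": 0, "tz": 0, "roll": 0}, {"tx": 0, "ty": 0, "tz": 0, "roll": 0}])

```text
t: 3.55
eef_pos: [0.5718, -0.0449, 0.2053]
tcp_rot: [[-0.0, 0.995, -0.105], [0.0, -0.105, -0.995], [-1.0, -0.001, -0.0]]
ft_force: [0.3, 0.2, 0.6]
finger_gap: 0.0655
```

```bash
cat > bm.py <<'E'
from h import *
def look(tag,name='wrist'):
    c=arm.calibration(name); p,d=arm.read_camera(name)
    cv2.imwrite(f'pics/{tag}.png',p); np.savez(f'{tag}.npz',p=p,d=d,**{k:c[k] for k in c}); return c,p,d
E
python3 - <<'E'
from bm import *
plan([.574,-.06,.205],-6)
c,p,d=look('w3')
E
```

```text
heading -6.0 roll units -0.0
t 3.55 pos [ 0.5718 -0.0449  0.2053] after-roll shift units tx,ty,tz [0.005 0.076 0.295]
```

View pics/w3.png

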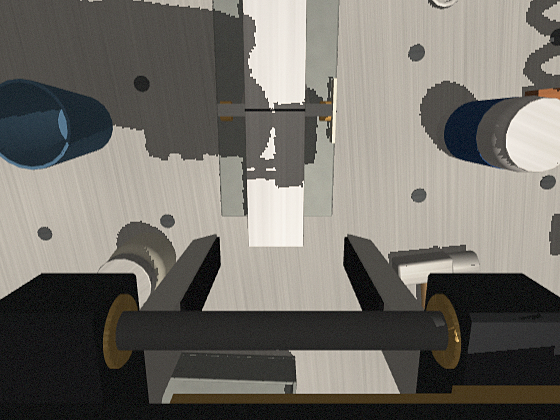

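Run:
```python
from bm import *
z=np.load('w3.npz'); c={k:z[k] for k in z}; p=z['p'];d=z['d']; P=cloud(c,d)
g=p.max(2).astype(int)
q=(P[...,2]>.065)&(P[...,2]<.09)
for u in (250,262,275,290,302):
    col=g[100:120,u]; print(u,col)
for v in (60,85,130,165,220):
    x=np.where(q[v,200:340])[0]+200; a=onz(c,x.min()-.5,v,.078);b=onz(c,x.max()+.5,v,.078); print(v,x.min(),x.max(),a.round(4),b.round(4),((a+b)/2).round(4))
vz=[]
for u in range(250,303,2):
    w=np.clip(np.median(g[100:120,u])-g[100:120,u]-15,0,None); vz.append((u,(w*np.arange(100,120)).sum()/max(w.sum(),1)))
vz=np.array(vz); print(vz[::5]); k=np.polyfit(vz[:,0],vz[:,1],1); print(k)
v=np.polyval(k,275.5); print(onz(c,275.5,v,.078),onz(c,250,np.polyval(k,250),.078),onz(c,300,np.polyval(k,300),.078))
X=P[q&(np.mgrid[0:420,0:560][0]<245)&(np.mgrid[0:420,0:560][1]>248)&(np.mgrid[0:420,0:560][1]<302)]
A=np.c_[X[:,:2],np.ones(len(X))]; print(np.linalg.lstsq(A,X[:,2],rcond=None)[0],X[:,2].mean())
```

```text
250 [102 108 105 110 100 106 112 111  93  12  13  75 119 111 104 106 107 107
 103 106]
262 [102 104 102 100 102 101 102 106  88  21  24  70 112 106 103  98 101 102
 103 100]
275 [243 251 227  81  98  98  99 101  87  15  15  69 109  99 107 103 104 109
 103 108]
290 [239 242 253 230  84 100 102 109  88  32  14  77 109 108 102 102 103 101
 106 102]
302 [248 217  78 198 244  88 103 105  94  19  17  71 107 107 100  98 107 101
 104 103]
60 244 305 [0.553 0.072 0.078] [0.6025 0.0668 0.078 ] [0.5778 0.0694 0.078 ]
85 244 305 [0.5506 0.0531 0.078 ] [0.6008 0.0478 0.078 ] [0.5757 0.0505 0.078 ]
130 245 304 [0.5468 0.0174 0.078 ] [0.5968 0.0121 0.078 ] [0.5718 0.0148 0.078 ]
165 246 303 [ 0.5438 -0.0119  0.078 ] [ 0.5933 -0.017   0.078 ] [ 0.5686 -0.0145  0.078 ]
220 248 303 [ 0.5393 -0.0607  0.078 ] [ 0.5889 -0.0659  0.078 ] [ 0.5641 -0.0633  0.078 ]
[[250.         109.63583815]
 [260.         109.5915493 ]
 [270.         110.08219178]
 [280.         109.6625    ]
 [290.         109.55319149]
 [300.         109.68729642]]
[-7.37336142e-03  1.11638576e+02]
[0.57441066 0.03111383 0.078     ] [0.55338693 0.03316757 0.078     ] [0.59460494 0.02914112 0.078     ]
[ 0.0005866  -0.00071908  0.07765721] 0.07797974926415009
```

Run:
```python
from bm import *
plan([.5222,.3288,.012],-7.9)
```

```text
heading -5.94 roll units 0.327
t 3.6 pos [ 0.5718 -0.0444  0.2053] after-roll shift units tx,ty,tz [ 3.866 -2.009 -7.256]
```

Request:
apply_moves(moves=[{"tx": 0, "ty": 0, "tz": 0, "roll": 0.33}, {"tx": 0, "ty": -0.2, "tz": -0.73, "roll": 0}, {"tx": 0, "ty": -0.2, "tz": -0.73, "roll": 0}, {"tx": 0, "ty": -0.2, "tz": -0.73, "roll": 0}, {"tx": 0, "ty": -0.2, "tz": -0.73, "roll": 0}, {"tx": 0, "ty": -0.2, "tz": -0.73, "roll": 0}, {"tx": 0.3, "ty": -0.2, "tz": -0.73, "roll": 0}, {"tx": 0.3, "ty": -0.2, "tz": -0.73, "roll": 0}, {"tx": 0.4, "ty": -0.2, "tz": -0.73, "roll": 0}, {"tx": 0.4, "ty": -0.2, "tz": -0.73, "roll": 0}, {"tx": 0.4, "ty": -0.2, "tz": -0.7, "roll": 0}, {"tx": 0.4, "ty": 0, "tz": 0, "roll": 0}])

```text
t: 4.8
eef_pos: [0.5204, 0.3354, 0.0941]
tcp_rot: [[-0.001, 0.991, -0.131], [0.002, -0.131, -0.991], [-1.0, -0.001, -0.002]]
ft_force: [-0.1, 1.0, 0.2]
finger_gap: 0.0661
```

Run:
```python
from bm import *
plan([.5222,.3288,.012],-7.9)
```

```text
heading -7.5 roll units 0.066
t 4.8 pos [0.5204 0.3354 0.0941] after-roll shift units tx,ty,tz [1.641 0.054 0.126]
```

Request:
apply_moves(moves=[{"tx": 0.3, "ty": 0, "tz": 0, "roll": 0.05}, {"tx": 0.3, "ty": 0, "tz": 0, "roll": 0}, {"tx": 0, "ty": 0, "tz": 0, "roll": 0}])

```text
t: 5.1
eef_pos: [0.5227, 0.3267, 0.0638]
tcp_rot: [[-0.002, 0.989, -0.145], [-0.002, -0.145, -0.989], [-1.0, -0.002, 0.002]]
ft_force: [-0.9, 0.6, -0.0]
finger_gap: 0.0657
```

Run:
```python
from bm import *
plan([.5222,.3288,.012],-7.9); print(arm.state()['dq'].round(3))
```

```text
heading -8.36 roll units -0.076
t 5.1 pos [0.5227 0.3267 0.0638] after-roll shift units tx,ty,tz [ 1.037 -0.016 -0.04 ]
[ 0.003 -0.031  0.016 -0.025  0.014  0.035 -0.009]
```

Request:
apply_moves(moves=[{"tx": 0.4, "ty": 0, "tz": -0.04, "roll": -0.05}, {"tx": 0.3, "ty": 0, "tz": 0, "roll": 0}, {"tx": 0.2, "ty": 0, "tz": 0, "roll": 0}, {"tx": 0.14, "ty": 0, "tz": 0, "roll": 0}, {"tx": 0, "ty": 0, "tz": 0, "roll": 0}, {"tx": 0, "ty": 0, "tz": 0, "roll": 0}])

```text
t: 5.7
eef_pos: [0.5242, 0.3295, 0.0138]
tcp_rot: [[0.0, 0.99, -0.14], [0.0, -0.14, -0.99], [-1.0, 0.0, -0.0]]
ft_force: [0.4, 0.5, 0.6]
finger_gap: 0.0654
```

Request:
apply_moves(moves=[{"tx": 0, "ty": 0, "tz": 0, "roll": 0}, {"tx": 0, "ty": 0, "tz": 0, "roll": 0}, {"tx": 0, "ty": 0, "tz": 0, "roll": 0}, {"tx": 0, "ty": 0, "tz": 0, "roll": 0}], claw=0.2)

```text
t: 6.1
eef_pos: [0.5239, 0.3297, 0.0137]
tcp_rot: [[-0.0, 0.99, -0.14], [0.0, -0.14, -0.99], [-1.0, -0.0, -0.0]]
ft_force: [-6.1, 0.4, 4.1]
finger_gap: 0.0372
```

Run:
```python
from bm import *
plan([.5736,.0311,.12],-5.9); s=arm.state(); print(s['finger_gap'],s['torque'],s['ft_force'])
```

```text
heading -8.03 roll units -0.355
t 6.1 pos [0.5239 0.3297 0.0137] after-roll shift units tx,ty,tz [-2.127  1.603  5.838]
0.03723176341968212 [0.15863434 1.53627193 0.03521992] [-6.09418162  0.43444875  4.11138997]
```

Request:
apply_moves(moves=[{"tx": -0.3, "ty": 0, "tz": 0, "roll": 0}, {"tx": -0.6, "ty": 0, "tz": 0, "roll": 0}, {"tx": -0.7, "ty": 0, "tz": 0, "roll": -0.35}, {"tx": -0.7, "ty": 0.2, "tz": 0.5, "roll": 0}, {"tx": 0, "ty": 0.2, "tz": 0.8, "roll": 0}, {"tx": 0, "ty": 0.2, "tz": 0.8, "roll": 0}, {"tx": 0, "ty": 0.3, "tz": 0.8, "roll": 0}, {"tx": 0, "ty": 0.3, "tz": 0.8, "roll": 0}, {"tx": 0, "ty": 0.2, "tz": 0.8, "roll": 0}, {"tx": 0, "ty": 0.2, "tz": 0.8, "roll": 0}, {"tx": 0, "ty": 0, "tz": 0.5, "roll": 0}, {"tx": 0, "ty": 0, "tz": 0, "roll": 0}])

```text
t: 7.3
eef_pos: [0.573, 0.0282, 0.1294]
tcp_rot: [[0.0, 0.994, -0.109], [-0.001, -0.109, -0.994], [-1.0, 0.0, 0.001]]
ft_force: [-0.1, 0.2, -4.7]
finger_gap: 0.0358
```

Run:
```python
from bm import *
plan([.5737,.032,.0927],-5.9); s=arm.state(); print(s['finger_gap'],s['torque'],s['ft_force'])
```

```text
heading -6.26 roll units -0.06
t 7.3 pos [0.573  0.0282 0.1294] after-roll shift units tx,ty,tz [ 0.735  0.005 -0.078]
0.035756761631897054 [-0.0414273   0.04974947 -0.00114767] [-0.05416363  0.22018125 -4.72903233]
```

Request:
apply_moves(moves=[{"tx": 0.3, "ty": 0, "tz": -0.07, "roll": -0.05}, {"tx": 0.2, "ty": 0, "tz": 0, "roll": 0}, {"tx": 0.1, "ty": 0, "tz": 0, "roll": 0}, {"tx": 0, "ty": 0, "tz": 0, "roll": 0}, {"tx": 0, "ty": 0, "tz": 0, "roll": 0}])

```text
t: 7.8
eef_pos: [0.5739, 0.0367, 0.0983]
tcp_rot: [[-0.0, 0.995, -0.098], [-0.0, -0.098, -0.995], [-1.0, -0.0, 0.0]]
ft_force: [0.9, 0.3, -5.2]
finger_gap: 0.0356
```

Run:
```python
from bm import *
plan([.5737,.032,.0917],-5.9); s=arm.state(); print(s['finger_gap'],s['torque'],s['ft_force'])
```

```text
heading -5.6 roll units 0.05
t 7.8 pos [0.5739 0.0367 0.0983] after-roll shift units tx,ty,tz [0.132 0.006 0.094]
0.03561364316602799 [-0.07705727  0.04161037  0.03889035] [ 0.87969612  0.3224204  -5.19260342]
```

Request:
apply_moves(moves=[{"tx": 0.05, "ty": 0, "tz": 0.09, "roll": 0.05}, {"tx": 0.03, "ty": 0, "tz": 0, "roll": 0}, {"tx": 0, "ty": 0, "tz": 0, "roll": 0}, {"tx": 0, "ty": 0, "tz": 0, "roll": 0}])

```text
t: 8.2
eef_pos: [0.5735, 0.0319, 0.0946]
tcp_rot: [[0.0, 0.995, -0.103], [0.0, -0.103, -0.995], [-1.0, 0.0, -0.0]]
ft_force: [0.6, -0.0, -5.3]
finger_gap: 0.0359
```

Run:
```python
from bm import *
plan([.5737,.032,.0917],-5.9); s=arm.state(); print(s['finger_gap'],s['torque'],s['ft_force'])
c,p,d=look('s1','scene')
```

```text
heading -5.94 roll units -0.006
t 8.2 pos [0.5735 0.0319 0.0946] after-roll shift units tx,ty,tz [ 0.058  0.003 -0.002]
0.03586072157276281 [-0.07254241  0.0031555   0.02534877] [ 5.86781619e-01 -6.69982476e-05 -5.25616103e+00]
```

```bash
python3 -c "
import cv2
p=cv2.imread('pics/s1.png'); cv2.imwrite('pics/s1c.png',cv2.resize(p[160:280,200:340],None,fx=5,fy=5,interpolation=cv2.INTER_CUBIC))"
```

```text
(no output)
```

View pics/s1c.png

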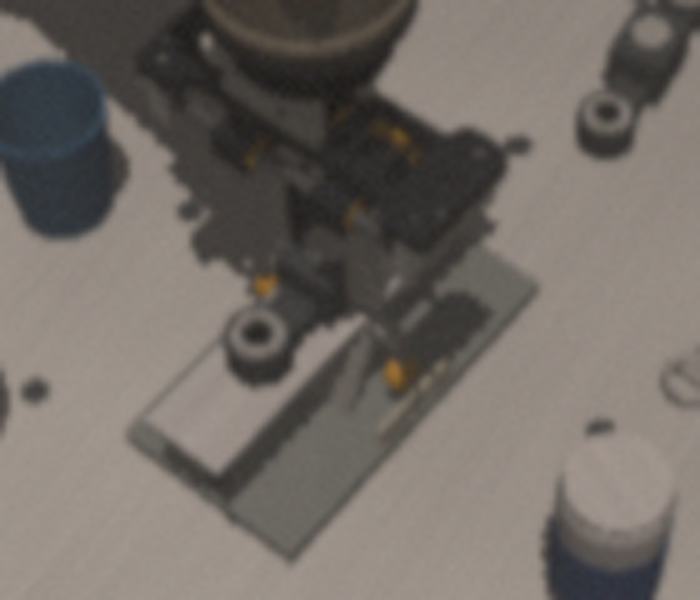

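Request:
apply_moves(moves=[{"tx": 0.03, "ty": 0, "tz": 0, "roll": 0}, {"tx": 0.02, "ty": 0, "tz": 0, "roll": 0}, {"tx": 0, "ty": 0, "tz": 0, "roll": 0}, {"tx": 0, "ty": 0, "tz": 0, "roll": 0}])

```text
t: 8.65
eef_pos: [0.5735, 0.032, 0.0921]
tcp_rot: [[0.0, 0.995, -0.103], [0.0, -0.103, -0.995], [-1.0, 0.0, -0.0]]
ft_force: [-2.0, 0.2, 2.1]
finger_gap: 0.036
```

Request:
apply_moves(moves=[{"tx": 0, "ty": 0, "tz": 0, "roll": 0}, {"tx": 0, "ty": 0, "tz": 0, "roll": 0}, {"tx": 0, "ty": 0, "tz": 0, "roll": 0}, {"tx": -0.3, "ty": 0, "tz": 0, "roll": 0}, {"tx": -0.4, "ty": 0, "tz": 0, "roll": 0}, {"tx": -0.4, "ty": 0, "tz": 0, "roll": 0}, {"tx": -0.4, "ty": 0, "tz": 0.4, "roll": 0}, {"tx": -0.4, "ty": 0, "tz": 0.6, "roll": 0}, {"tx": -0.3, "ty": 0, "tz": 0.6, "roll": 0}, {"tx": 0, "ty": 0, "tz": 0, "roll": 0}, {"tx": 0, "ty": 0, "tz": 0, "roll": 0}], claw=0.65)

```text
t: 9.75
eef_pos: [0.5654, -0.048, 0.2031]
tcp_rot: [[0.001, 0.995, -0.105], [0.001, -0.105, -0.995], [-1.0, 0.001, -0.001]]
ft_force: [-0.7, -0.1, -0.6]
finger_gap: 0.0611
```

```bash
cat > bt.py <<'E'
from bm import *
BM=np.array([.5736,.0311]); A=np.radians(-5.9); LX=np.array([np.cos(A),np.sin(A)]); LY=np.array([-np.sin(A),np.cos(A)])
def beamtilt(tag):
    c,p,d=look(tag); P=cloud(c,d)
    rel=P[...,:2]-BM; bx=rel@LX; by=rel@LY; z=P[...,2]
    rows=np.mgrid[0:420,0:560][0]
    near=(np.abs(by)<.13)&(z>.045)&(z<.16)&(rows<300)
    # beam strips beside the yoke
    m=near&(np.abs(bx)>.0195)&(np.abs(bx)<.024)&(z<.105)
    X=np.c_[by[m],bx[m],np.ones(m.sum())]; k=np.linalg.lstsq(X,z[m],rcond=None)[0]
    r=z[m]-X@k; g=np.abs(r)<.003; k=np.linalg.lstsq(X[g],z[m][g],rcond=None)[0]
    print('beam slope along +y(world):',k.round(4),'n',g.sum())
    h=z-(k[0]*by+k[2])
    for lo,nm in ((.012,'yoke'),(.034,'hub')):
        q=near&(h>lo)&(h<.05)&(np.abs(bx)<.04)
        n,L,st,ce=cv2.connectedComponentsWithStats(q.astype(np.uint8)); 
        i=1+np.argmax(st[1:,4]); q=L==i
        Y=np.c_[bx[q],by[q]]; rr=cv2.minAreaRect((Y*1000).astype(np.float32)); print(nm,'beam frame bx,by mm',np.round(rr[0],1),np.round(rr[1],1),round(rr[2],2),'world z',np.median(z[q]).round(4))
E
python3 - <<'E'
from bt import *
plan([.5737,.032,.0917],-5.9)
beamtilt('w4')
E
```

```text
heading -6.01 roll units -0.018
t 9.75 pos [ 0.5654 -0.048   0.2031] after-roll shift units tx,ty,tz [ 2.227  0.    -1.609]
beam slope along +y(world): [-0.0035 -0.0001  0.078 ] n 2473
yoke beam frame bx,by mm [-0.5 -1.6] [145.7  35.9] 89.81 world z 0.1031
hub beam frame bx,by mm [-0.5  0.1] [45.6 35.9] 89.56 world z 0.1181
```

View pics/w4.png

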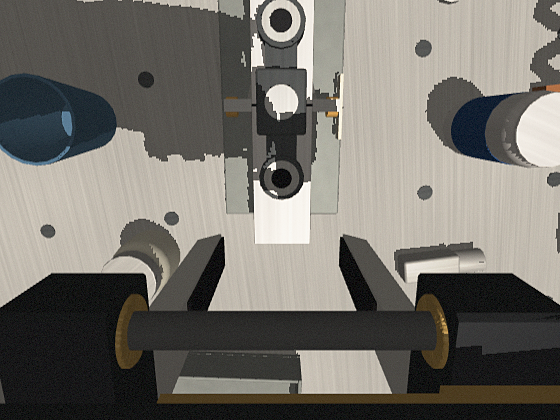

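Run:
```python
from bt import *
beamtilt('w5')
plan([.6172,.3091,.0125],3.3)
```

```text
beam slope along +y(world): [-0.0036  0.0005  0.078 ] n 2475
yoke beam frame bx,by mm [-0.6 -1.3] [146.1  36.1] 89.88 world z 0.1031
hub beam frame bx,by mm [-0.6  0.3] [45.5 36.1] 89.96 world z 0.1181
heading -5.87 roll units -1.528
t 9.85 pos [ 0.5652 -0.0467  0.202 ] after-roll shift units tx,ty,tz [ 3.789  1.448 -7.044]
```

Request:
apply_moves(moves=[{"tx": 0, "ty": 0, "tz": 0, "roll": -0.8}, {"tx": 0, "ty": 0, "tz": 0, "roll": -0.73}, {"tx": 0, "ty": 0.2, "tz": -0.8, "roll": 0}, {"tx": 0, "ty": 0.2, "tz": -0.8, "roll": 0}, {"tx": 0, "ty": 0.2, "tz": -0.8, "roll": 0}, {"tx": 0, "ty": 0.2, "tz": -0.8, "roll": 0}, {"tx": 0, "ty": 0.2, "tz": -0.8, "roll": 0}, {"tx": 0, "ty": 0.2, "tz": -0.8, "roll": 0}, {"tx": 0.4, "ty": 0.2, "tz": -0.8, "roll": 0}, {"tx": 0.6, "ty": 0.05, "tz": -0.8, "roll": 0}, {"tx": 0.8, "ty": 0, "tz": -0.6, "roll": 0}, {"tx": 0.8, "ty": 0, "tz": 0, "roll": 0}])

```text
t: 11.05
eef_pos: [0.6154, 0.3129, 0.0694]
tcp_rot: [[-0.001, 0.998, 0.064], [0.002, 0.064, -0.998], [-1.0, -0.001, -0.002]]
ft_force: [1.1, -0.0, -0.5]
finger_gap: 0.0613
```

Request:
apply_moves(moves=[{"tx": 0, "ty": 0, "tz": 0, "roll": 0}, {"tx": 0, "ty": 0, "tz": 0, "roll": 0}, {"tx": 0, "ty": 0, "tz": 0, "roll": 0}])

```text
t: 11.35
eef_pos: [0.619, 0.3056, 0.0743]
tcp_rot: [[0.002, 0.998, 0.056], [0.001, 0.056, -0.998], [-1.0, 0.002, -0.001]]
ft_force: [0.8, -0.4, 0.6]
finger_gap: 0.0612
```

Run:
```python
from bt import *
plan([.6172,.3091,.0125],3.3)
```

```text
heading 3.19 roll units -0.018
t 11.35 pos [0.619  0.3056 0.0743] after-roll shift units tx,ty,tz [ 1.236 -0.032 -0.073]
```

Request:
apply_moves(moves=[{"tx": 0.5, "ty": -0.03, "tz": -0.07, "roll": 0}, {"tx": 0.4, "ty": 0, "tz": 0, "roll": 0}, {"tx": 0.2, "ty": 0, "tz": 0, "roll": 0}, {"tx": 0.1, "ty": 0, "tz": 0, "roll": 0}, {"tx": 0, "ty": 0, "tz": 0, "roll": 0}, {"tx": 0, "ty": 0, "tz": 0, "roll": 0}])

```text
t: 11.95
eef_pos: [0.6168, 0.3093, 0.0133]
tcp_rot: [[0.001, 0.998, 0.056], [0.001, 0.056, -0.998], [-1.0, 0.001, -0.001]]
ft_force: [-0.5, -0.0, 0.0]
finger_gap: 0.0609
```

Request:
apply_moves(moves=[{"tx": 0, "ty": 0, "tz": 0, "roll": 0}, {"tx": 0, "ty": 0, "tz": 0, "roll": 0}, {"tx": 0, "ty": 0, "tz": 0, "roll": 0}, {"tx": 0, "ty": 0, "tz": 0, "roll": 0}], claw=0.2)

```text
t: 12.35
eef_pos: [0.6164, 0.3093, 0.0123]
tcp_rot: [[0.001, 0.998, 0.057], [0.0, 0.057, -0.998], [-1.0, 0.001, -0.0]]
ft_force: [1.0, 0.7, 1.5]
finger_gap: 0.0357
```

Request:
apply_moves(moves=[{"tx": -0.3, "ty": 0, "tz": 0, "roll": 0}, {"tx": -0.7, "ty": 0, "tz": 0, "roll": 0}, {"tx": -0.8, "ty": 0, "tz": 0, "roll": 0}, {"tx": -0.8, "ty": 0, "tz": 0, "roll": 0}, {"tx": -0.8, "ty": 0, "tz": 0, "roll": 0.6}, {"tx": -0.6, "ty": 0, "tz": 0, "roll": 0.7}, {"tx": 0, "ty": 0, "tz": 0, "roll": 0.7}, {"tx": 0, "ty": 0, "tz": 0, "roll": 0}])

```text
t: 13.15
eef_pos: [0.6158, 0.3092, 0.2133]
tcp_rot: [[0.001, 0.988, -0.153], [0.001, -0.153, -0.988], [-1.0, 0.0, -0.001]]
ft_force: [-1.6, 0.2, -5.6]
finger_gap: 0.0359
```

Run:
```python
from bt import *
plan([.4888,-.3536,.0175],-8.5); s=arm.state(); print(s['torque'],s['ft_force'],s['finger_gap'])
```

```text
heading -8.83 roll units -0.055
t 13.15 pos [0.6158 0.3092 0.2133] after-roll shift units tx,ty,tz [ 3.916 -0.553 13.487]
[-0.11444923  0.11790011 -0.08115961] [-1.62068969  0.15780273 -5.60101157] 0.03591738236235757
```

Request:
apply_moves(moves=[{"tx": 0, "ty": 0, "tz": 0.6, "roll": -0.05}, {"tx": 0, "ty": 0, "tz": 0.9, "roll": 0}, {"tx": 0, "ty": 0, "tz": 0.9, "roll": 0}, {"tx": 0, "ty": 0, "tz": 0.9, "roll": 0}, {"tx": 0, "ty": 0, "tz": 0.9, "roll": 0}, {"tx": 0, "ty": 0, "tz": 0.9, "roll": 0}, {"tx": 0, "ty": 0, "tz": 0.9, "roll": 0}, {"tx": 0, "ty": 0, "tz": 0.9, "roll": 0}, {"tx": 0, "ty": -0.1, "tz": 0.9, "roll": 0}, {"tx": 0, "ty": -0.1, "tz": 0.9, "roll": 0}, {"tx": 0, "ty": -0.1, "tz": 0.9, "roll": 0}, {"tx": 0, "ty": -0.1, "tz": 0.9, "roll": 0}])

```text
t: 14.35
eef_pos: [0.5175, -0.2084, 0.2117]
tcp_rot: [[-0.001, 0.99, -0.144], [0.0, -0.144, -0.99], [-1.0, -0.001, -0.0]]
ft_force: [0.0, -0.2, -5.8]
finger_gap: 0.036
```

Request:
apply_moves(moves=[{"tx": 0, "ty": -0.1, "tz": 0.9, "roll": 0}, {"tx": 0, "ty": -0.05, "tz": 0.9, "roll": 0}, {"tx": 0, "ty": 0, "tz": 0.7, "roll": 0}, {"tx": 0.4, "ty": 0, "tz": 0.5, "roll": 0}, {"tx": 0.6, "ty": 0, "tz": 0, "roll": 0}, {"tx": 0.6, "ty": 0, "tz": 0, "roll": 0}, {"tx": 0.4, "ty": 0, "tz": 0, "roll": 0}, {"tx": 0, "ty": 0, "tz": 0, "roll": 0}, {"tx": 0, "ty": 0, "tz": 0, "roll": 0}])

```text
t: 15.25
eef_pos: [0.4892, -0.3543, 0.1122]
tcp_rot: [[-0.001, 0.989, -0.146], [0.0, -0.146, -0.989], [-1.0, -0.001, -0.0]]
ft_force: [0.9, 0.4, -5.3]
finger_gap: 0.0356
```

Run:
```python
from bt import *
plan([.4888,-.3536,.0175],-8.5); s=arm.state(); print(s['torque'],s['ft_force'],s['finger_gap'])
c,p,d=look('w6'); P=cloud(c,d)
```

```text
heading -8.39 roll units 0.019
t 15.25 pos [ 0.4892 -0.3543  0.1122] after-roll shift units tx,ty,tz [ 1.894 -0.009 -0.013]
[-0.14358059  0.09420945  0.00395826] [ 0.89547757  0.35296966 -5.26860736] 0.03563123659047278
```

View pics/w6.png

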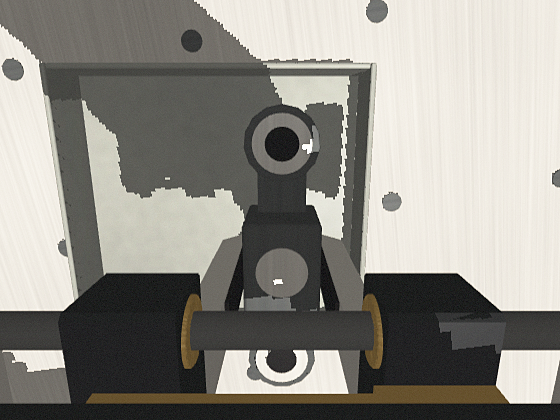

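Run:
```python
from bt import *
z=np.load('w6.npz'); c={k:z[k] for k in z}
for u,v in ((372,100),(372,180),(41,66),(50,120),(200,66),(370,66)): print(u,v,onz(c,u,v,.045).round(4))
C=np.array([.4413,-.3465]);a=np.radians(-8.5);X=np.array([np.cos(a),np.sin(a)]);Y=np.array([-X[1],X[0]])
for u,v in ((376,100),(41,66),(50,120),(200,64),(374,66)):
    q=onz(c,u,v,.045)[:2]-C; print((q@X).round(4),(q@Y).round(4))
```

```text
372 100 [ 0.5597 -0.2834  0.045 ]
372 180 [ 0.5551 -0.3368  0.045 ]
41 66 [ 0.3493 -0.2311  0.045 ]
50 120 [ 0.345  -0.2648  0.045 ]
200 66 [ 0.4513 -0.2461  0.045 ]
370 66 [ 0.5603 -0.2621  0.045 ]
0.1104 0.0799
-0.108 0.1006
-0.1073 0.0665
-0.0049 0.102
0.1078 0.101
```

Request:
apply_moves(moves=[{"tx": 0.4, "ty": 0, "tz": 0.05, "roll": 0}, {"tx": 0.5, "ty": 0, "tz": 0, "roll": 0}, {"tx": 0.4, "ty": 0, "tz": 0, "roll": 0}, {"tx": 0.3, "ty": 0, "tz": 0, "roll": 0}, {"tx": 0.2, "ty": 0, "tz": 0, "roll": 0}, {"tx": 0.05, "ty": 0, "tz": 0, "roll": 0}, {"tx": 0, "ty": 0, "tz": 0, "roll": 0}, {"tx": 0, "ty": 0, "tz": 0, "roll": 0}])

```text
t: 16.1
eef_pos: [0.4896, -0.3572, 0.0203]
tcp_rot: [[0.001, 0.989, -0.147], [-0.001, -0.147, -0.989], [-1.0, 0.001, 0.0]]
ft_force: [0.7, 0.2, -6.0]
finger_gap: 0.0358
```

Request:
apply_moves(moves=[{"tx": 0.05, "ty": 0, "tz": 0, "roll": 0}, {"tx": 0.03, "ty": 0, "tz": 0, "roll": 0}, {"tx": 0, "ty": 0, "tz": 0, "roll": 0}])

```text
t: 16.4
eef_pos: [0.4895, -0.357, 0.0163]
tcp_rot: [[0.001, 0.989, -0.147], [0.0, -0.147, -0.989], [-1.0, 0.001, -0.0]]
ft_force: [-1.9, 2.3, 5.9]
finger_gap: 0.036
```

Request:
apply_moves(moves=[{"tx": 0, "ty": 0, "tz": 0, "roll": 0}, {"tx": 0, "ty": 0, "tz": 0, "roll": 0}, {"tx": 0, "ty": 0, "tz": 0, "roll": 0}, {"tx": -0.5, "ty": 0, "tz": 0, "roll": 0}, {"tx": -0.8, "ty": 0, "tz": 0, "roll": 0}, {"tx": -0.8, "ty": 0, "tz": 0, "roll": 0}, {"tx": -0.8, "ty": 0, "tz": 0, "roll": 0}, {"tx": -0.8, "ty": 0, "tz": 0, "roll": -0.8}, {"tx": -0.5, "ty": 0, "tz": 0, "roll": -0.8}, {"tx": 0, "ty": 0, "tz": 0, "roll": 0}, {"tx": 0, "ty": 0, "tz": 0, "roll": 0}], claw=0.6)

```text
t: 17.5
eef_pos: [0.4893, -0.3568, 0.2257]
tcp_rot: [[0.001, 1.0, 0.019], [0.0, 0.019, -1.0], [-1.0, 0.001, -0.0]]
ft_force: [-0.5, 0.4, -0.2]
finger_gap: 0.0561
```

Run:
```python
from bt import *
plan([.4100,.2898,.0125],1.55)
look('w7')
```

```text
heading 1.1 roll units -0.075
t 17.5 pos [ 0.4893 -0.3568  0.2257] after-roll shift units tx,ty,tz [  4.264  -1.235 -12.97 ]
```

View pics/w7.png

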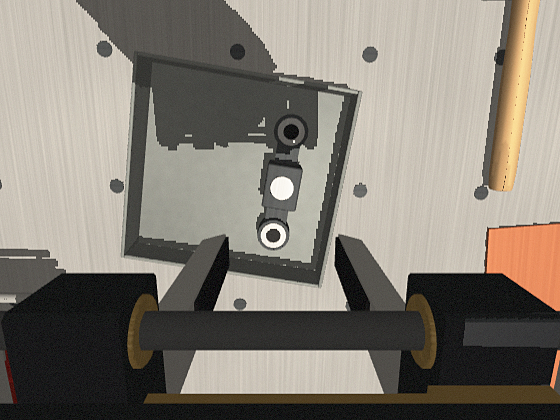

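Request:
apply_moves(moves=[{"tx": 0, "ty": 0, "tz": -0.6, "roll": -0.08}, {"tx": 0, "ty": 0, "tz": -0.9, "roll": 0}, {"tx": 0, "ty": 0, "tz": -0.9, "roll": 0}, {"tx": 0, "ty": 0, "tz": -0.9, "roll": 0}, {"tx": 0, "ty": 0, "tz": -0.9, "roll": 0}, {"tx": 0, "ty": 0, "tz": -0.9, "roll": 0}, {"tx": 0, "ty": 0, "tz": -0.9, "roll": 0}, {"tx": 0, "ty": 0, "tz": -0.9, "roll": 0}, {"tx": 0, "ty": 0, "tz": -0.9, "roll": 0}, {"tx": 0, "ty": 0, "tz": -0.9, "roll": 0}, {"tx": 0, "ty": 0, "tz": -0.9, "roll": 0}, {"tx": 0, "ty": 0, "tz": -0.9, "roll": 0}])

```text
t: 18.75
eef_pos: [0.4735, 0.1696, 0.2243]
tcp_rot: [[-0.002, 1.0, 0.027], [-0.001, 0.027, -1.0], [-1.0, -0.002, 0.001]]
ft_force: [1.4, 0.6, -0.0]
finger_gap: 0.0562
```

Request:
apply_moves(moves=[{"tx": 0, "ty": -0.4, "tz": -0.8, "roll": 0}, {"tx": 0, "ty": -0.4, "tz": -0.8, "roll": 0}, {"tx": 0.4, "ty": -0.4, "tz": -0.8, "roll": 0}, {"tx": 0.7, "ty": 0, "tz": -0.1, "roll": 0}, {"tx": 0.8, "ty": 0, "tz": 0, "roll": 0}, {"tx": 0.7, "ty": 0, "tz": 0, "roll": 0}, {"tx": 0.4, "ty": 0, "tz": 0, "roll": 0}, {"tx": 0, "ty": 0, "tz": 0, "roll": 0}, {"tx": 0, "ty": 0, "tz": 0, "roll": 0}])

```text
t: 19.65
eef_pos: [0.4107, 0.2907, 0.0752]
tcp_rot: [[-0.001, 1.0, 0.028], [-0.001, 0.028, -1.0], [-1.0, -0.001, 0.001]]
ft_force: [0.2, -0.2, -0.3]
finger_gap: 0.0564
```

Run:
```python
from bt import *
plan([.4100,.2898,.0125],1.55)
```

```text
heading 1.58 roll units 0.006
t 19.65 pos [0.4107 0.2907 0.0752] after-roll shift units tx,ty,tz [ 1.253 -0.014  0.018]
```

Request:
apply_moves(moves=[{"tx": 0.5, "ty": 0, "tz": 0, "roll": 0}, {"tx": 0.4, "ty": 0, "tz": 0, "roll": 0}, {"tx": 0.25, "ty": 0, "tz": 0, "roll": 0}, {"tx": 0.1, "ty": 0, "tz": 0, "roll": 0}, {"tx": 0, "ty": 0, "tz": 0, "roll": 0}, {"tx": 0, "ty": 0, "tz": 0, "roll": 0}])

```text
t: 20.25
eef_pos: [0.4114, 0.2915, 0.0138]
tcp_rot: [[0.001, 1.0, 0.028], [0.001, 0.028, -1.0], [-1.0, 0.001, -0.001]]
ft_force: [0.1, -0.5, 0.2]
finger_gap: 0.0568
```

Request:
apply_moves(moves=[{"tx": 0, "ty": 0, "tz": 0, "roll": 0}, {"tx": 0, "ty": 0, "tz": 0, "roll": 0}, {"tx": 0, "ty": 0, "tz": 0, "roll": 0}, {"tx": 0, "ty": 0, "tz": 0, "roll": 0}], claw=0.2)

```text
t: 20.65
eef_pos: [0.4109, 0.2913, 0.0134]
tcp_rot: [[-0.0, 1.0, 0.028], [0.0, 0.028, -1.0], [-1.0, -0.0, -0.0]]
ft_force: [-2.0, -0.6, 7.5]
finger_gap: 0.0358
```

Request:
apply_moves(moves=[{"tx": -0.3, "ty": 0, "tz": 0, "roll": 0}, {"tx": -0.7, "ty": 0, "tz": 0, "roll": 0}, {"tx": -0.8, "ty": 0, "tz": 0, "roll": 0}, {"tx": -0.8, "ty": 0, "tz": 0, "roll": 0}, {"tx": -0.8, "ty": 0, "tz": 0, "roll": 0.6}, {"tx": -0.6, "ty": 0, "tz": 0, "roll": 0.6}, {"tx": 0, "ty": 0, "tz": 0, "roll": 0.5}, {"tx": 0, "ty": 0, "tz": 0, "roll": 0}, {"tx": 0, "ty": 0, "tz": 0, "roll": 0}])

```text
t: 21.55
eef_pos: [0.4103, 0.2907, 0.2122]
tcp_rot: [[-0.001, 0.989, -0.147], [-0.001, -0.147, -0.989], [-1.0, -0.001, 0.001]]
ft_force: [0.9, 0.2, -5.9]
finger_gap: 0.0357
```

Run:
```python
from bt import *
plan([.3938,-.3424,.0175],-8.5); plan([.474,-.01,.21],-8.5); s=arm.state(); print(s['torque'],s['ft_force'],s['finger_gap'])
```

```text
heading -8.47 roll units 0.005
t 21.55 pos [0.4103 0.2907 0.2122] after-roll shift units tx,ty,tz [ 3.894  1.545 12.572]
heading -8.47 roll units 0.005
t 21.55 pos [0.4103 0.2907 0.2122] after-roll shift units tx,ty,tz [0.044 2.148 5.76 ]
[-0.1177653   0.07639912  0.02534431] [ 0.85521121  0.15979396 -5.8806503 ] 0.03566819068456285
```

Request:
apply_moves(moves=[{"tx": 0, "ty": 0.3, "tz": 0.6, "roll": 0}, {"tx": 0, "ty": 0.35, "tz": 0.8, "roll": 0}, {"tx": 0, "ty": 0.35, "tz": 0.9, "roll": 0}, {"tx": 0, "ty": 0.35, "tz": 0.9, "roll": 0}, {"tx": 0, "ty": 0.35, "tz": 0.9, "roll": 0}, {"tx": 0, "ty": 0.25, "tz": 0.9, "roll": 0}, {"tx": 0, "ty": 0.2, "tz": 0.9, "roll": 0}, {"tx": 0, "ty": 0, "tz": 0.9, "roll": 0}, {"tx": 0, "ty": 0, "tz": 0.9, "roll": 0}, {"tx": 0, "ty": 0, "tz": 0.9, "roll": 0}, {"tx": 0, "ty": -0.1, "tz": 0.9, "roll": 0}, {"tx": 0, "ty": -0.1, "tz": 0.9, "roll": 0}])

```text
t: 22.75
eef_pos: [0.4286, -0.239, 0.2123]
tcp_rot: [[-0.001, 0.989, -0.147], [0.0, -0.147, -0.989], [-1.0, -0.001, 0.0]]
ft_force: [1.4, -0.1, -6.6]
finger_gap: 0.0356
```

Request:
apply_moves(moves=[{"tx": 0, "ty": -0.1, "tz": 0.9, "roll": 0}, {"tx": 0, "ty": -0.1, "tz": 0.8, "roll": 0}, {"tx": 0, "ty": -0.1, "tz": 0.5, "roll": 0}, {"tx": 0.4, "ty": 0, "tz": 0, "roll": 0}, {"tx": 0.6, "ty": 0, "tz": 0, "roll": 0}, {"tx": 0.6, "ty": 0, "tz": 0, "roll": 0}, {"tx": 0.4, "ty": 0, "tz": 0, "roll": 0}, {"tx": 0, "ty": 0, "tz": 0, "roll": 0}, {"tx": 0, "ty": 0, "tz": 0, "roll": 0}])

```text
t: 23.65
eef_pos: [0.3981, -0.3442, 0.1129]
tcp_rot: [[-0.002, 0.989, -0.149], [0.0, -0.149, -0.989], [-1.0, -0.002, 0.0]]
ft_force: [-0.1, 0.1, -5.4]
finger_gap: 0.036
```

Run:
```python
from bt import *
plan([.3938,-.3424,.0185],-8.5); s=arm.state(); print(s['torque'],s['ft_force'],s['finger_gap'])
look('w8')
```

```text
heading -8.55 roll units -0.009
t 23.65 pos [ 0.3981 -0.3442  0.1129] after-roll shift units tx,ty,tz [ 1.889 -0.091 -0.023]
[-0.14214103 -0.0093678  -0.02194084] [-0.09888287  0.14332653 -5.41477409] 0.03597110978579299
```

View pics/w8.png

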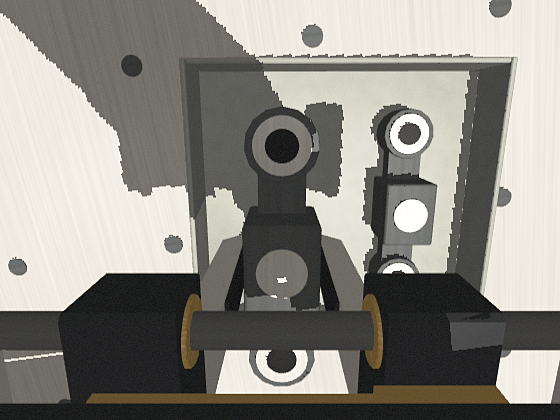

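Held yoke (281,270) is inside the tray walls, clear of A at (408,210). Lower it.

Request:
apply_moves(moves=[{"tx": 0.4, "ty": -0.08, "tz": 0, "roll": 0}, {"tx": 0.5, "ty": 0, "tz": 0, "roll": 0}, {"tx": 0.4, "ty": 0, "tz": 0, "roll": 0}, {"tx": 0.3, "ty": 0, "tz": 0, "roll": 0}, {"tx": 0.2, "ty": 0, "tz": 0, "roll": 0}, {"tx": 0.05, "ty": 0, "tz": 0, "roll": 0}, {"tx": 0, "ty": 0, "tz": 0, "roll": 0}, {"tx": 0, "ty": 0, "tz": 0, "roll": 0}])

```text
t: 24.5
eef_pos: [0.3951, -0.3438, 0.0213]
tcp_rot: [[0.001, 0.989, -0.149], [-0.001, -0.149, -0.989], [-1.0, 0.001, 0.0]]
ft_force: [0.9, -0.5, -5.9]
finger_gap: 0.0359
```

Request:
apply_moves(moves=[{"tx": 0.03, "ty": 0, "tz": 0, "roll": 0}, {"tx": 0.03, "ty": 0, "tz": 0, "roll": 0}, {"tx": 0, "ty": 0, "tz": 0, "roll": 0}])

```text
t: 24.8
eef_pos: [0.3948, -0.3434, 0.0176]
tcp_rot: [[0.0, 0.989, -0.149], [-0.0, -0.149, -0.989], [-1.0, 0.0, 0.0]]
ft_force: [-0.3, 0.1, -6.5]
finger_gap: 0.0359
```

Request:
apply_moves(moves=[{"tx": 0.03, "ty": 0, "tz": 0, "roll": 0}, {"tx": 0, "ty": 0, "tz": 0, "roll": 0}, {"tx": 0, "ty": 0, "tz": 0, "roll": 0}])

```text
t: 25.1
eef_pos: [0.3948, -0.3437, 0.017]
tcp_rot: [[0.001, 0.989, -0.149], [0.0, -0.149, -0.989], [-1.0, 0.001, -0.001]]
ft_force: [-5.7, 4.4, 22.5]
finger_gap: 0.0357
```

Request:
apply_moves(moves=[{"tx": 0, "ty": 0, "tz": 0, "roll": 0}, {"tx": 0, "ty": 0, "tz": 0, "roll": 0}, {"tx": 0, "ty": 0, "tz": 0, "roll": 0}, {"tx": -0.5, "ty": 0, "tz": 0, "roll": 0}, {"tx": -0.8, "ty": 0, "tz": 0, "roll": 0}, {"tx": -0.8, "ty": 0, "tz": 0, "roll": 0}, {"tx": -0.8, "ty": 0, "tz": 0, "roll": 0}, {"tx": -0.8, "ty": 0, "tz": 0, "roll": 0}, {"tx": -0.5, "ty": 0, "tz": 0, "roll": 0}, {"tx": 0, "ty": 0, "tz": 0, "roll": 0}, {"tx": 0, "ty": 0, "tz": 0, "roll": 0}], claw=0.6)

```text
t: 26.2
eef_pos: [0.3949, -0.3433, 0.2261]
tcp_rot: [[0.001, 0.989, -0.149], [0.0, -0.149, -0.989], [-1.0, 0.001, -0.0]]
ft_force: [-0.2, 0.6, -0.1]
finger_gap: 0.0563
```

Run:
```python
from bt import *
plan([.57,-.048,.21],-5.9)
c,p,d=look('w9'); look('t9','top'); look('s9','scene'); P=cloud(c,d)
m=(P[...,2]>.036)&(np.mgrid[0:420,0:560][0]<290)&(P[...,2]<.06)
C=np.array([.4413,-.3465]);a=np.radians(-8.5);X=np.array([np.cos(a),np.sin(a)]);Y=np.array([-X[1],X[0]])
q=P[...,:2]-C; tx=q@X; ty=q@Y
m=(P[...,2]>.012)&(np.abs(tx)<.1)&(np.abs(ty)<.092)&(P[...,2]<.07)
n,L,st,ce=cv2.connectedComponentsWithStats(m.astype(np.uint8))
for i in range(1,n):
    if st[i,4]<800: continue
    k=L==i; H=k&(P[...,2]>.036); print(st[i],tx[k].min(),tx[k].max(),ty[k].min(),ty[k].max(),'hubz',np.percentile(P[...,2][H],[5,50,95]).round(4))
    Z=np.c_[tx[H],ty[H],np.ones(H.sum())]; print(np.linalg.lstsq(Z,P[...,2][H],rcond=None)[0].round(3))
```

```text
heading -8.54 roll units -0.44
t 26.2 pos [ 0.3949 -0.3433  0.2261] after-roll shift units tx,ty,tz [ 0.322  2.875 -6.234]
[ 349  113   44  138 4263] 0.03031881102454166 0.0668238493358132 -0.07790618821275005 0.07093125785544606 hubz [0.042  0.0441 0.0456]
[ 0.031 -0.008  0.042]
[ 264  115   35  137 3962] -0.06478387147975853 -0.029126468888557105 -0.07933599578376178 0.0687806822171795 hubz [0.0424 0.0442 0.0455]
[-0.    -0.016  0.044]
```

View pics/w9.png

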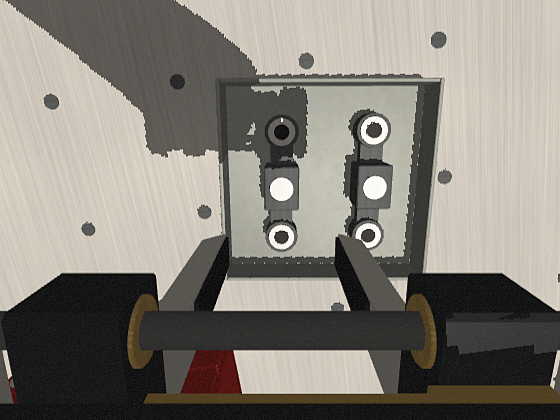

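View pics/t9.png

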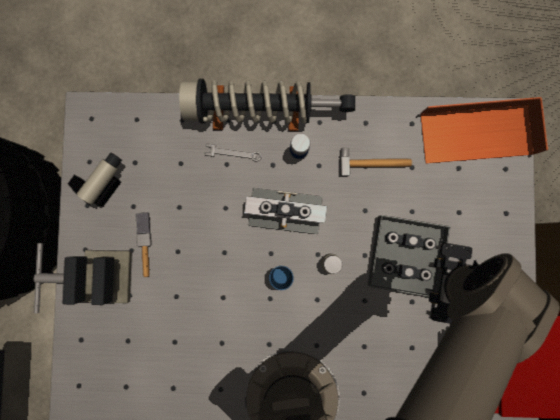

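View pics/s9.png

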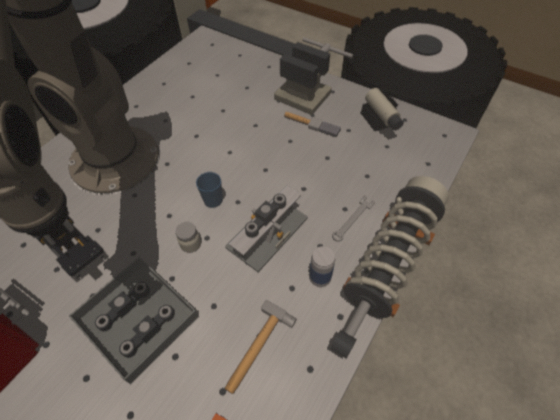

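Run:
```python
from bt import *
for f in ('top0','t9'):
    z=np.load(f+'.npz'); c={k:z[k] for k in z}; P=cloud(c,z['d']); rel=P[...,:2]-BM; bx=rel@LX; by=rel@LY; h=P[...,2]
    m=(np.abs(bx)<.02)&(np.abs(by)>.08)&(np.abs(by)<.114)&(h>.055)&(h<.1)
    A=np.c_[by[m],np.ones(m.sum())]; print(f,m.sum(),np.linalg.lstsq(A,h[m],rcond=None)[0])
arm.close_job()
```

```text
top0 310 [0.0001264  0.07788068]
t9 307 [0.00078061 0.07805442]
the job is handed in; nothing more can be done
```

I found the balanced yoke and handed the job in at about 26 s, well inside the 72 s limit.

**The sound one:** yoke_b, the first yoke I put on the balance, is the sound one. It lay level straight away and stayed on the beam. Two wrist-camera readings put the tilt at about 0.0035 rad. The hub was about 0.3 mm off the middle line and 0.6 mm off the beam's centre line. The last top-camera check put the tilt at about 0.001 rad.

**The rejects:** I did not weigh yoke_a and yoke_c. The task says only one yoke is sound, so I took both as flawed and moved them straight to the scrap tray. In the last depth picture both lie flat, about 48 mm either side of the tray's middle, with hub tops at 44 mm.

**Bystanders:** I compared the first and last top and scene pictures by eye. The cup, can, jar, wrench, hammer and brush look unmoved. I did not measure their positions.

**Odd reading:** setting yoke_c down peaked at about 22 N on the wrist, against about 6 N for yoke_a. Both are well below the limits.

**Disagreement:** the wrist moment with yoke_b held suggested it was about 9 to 14 mm off balance, which contradicts the beam. I did not trust it, because the same reading was larger for the other two yokes and its zero offset is unknown.

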